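Lock a picking bin under a ratchet hold-down

ROBOT

A 6-joint arm with a two-finger parallel gripper is mounted at the origin on the work surface. World frame = base frame: x ahead of the robot, y to its left, z up, the work surface at z = 0. Lengths are in m, angles in rad, forces in N, time in s.
With the tool pointing down it reaches from about 0.35 to 0.775 m from the base axis. Payload 7.3 kg.
Tool frame: the origin (TCP) lies between the finger pads; the fingertips stand 25 mm ahead of it and the grasp point (between the pads) lies 6 mm ahead of it; y points along the fingers, z is the direction in which the jaws open and shut, and the axes are right-handed (so a half turn about y gives the same grasp; the last joint's range is limited). The gripper opens to 92 mm and grips with 3 to 60 N. Pads are 19 mm wide; open, the fingers measure 130 mm over their backs; the gripper's body (75 mm by 190 mm) begins 47 mm behind the grasp point.
Start: joints at [1.089, 0.342, 1.524, -0, 1.275, -0.146], TCP at [0.173, 0.496, 0.252] pointing down, gripper open.
Joint ranges: [-2.53, 2.53], [-0.77, 2.02], [0.04, 2.7], [-1, 4.14], [0.28, 2.66], [-3.11, 3.11]. Speed limits (rad/s): [2.57, 2.57, 3.14, 3.14, 3.14, 3.14].

INTERFACE

Orientations are given as [roll, pitch, yaw] about the fixed x, y, z axes, in that order (R = Rz(yaw) Ry(pitch) Rx(roll)).
In Python, from cell import sensors, read_camera, hand_in gives the robot as it stands. The module is installed in compiled form; this text tells all that it offers.
- The arm moves only by the tool send_rows, never from a script. Its argument "motion" is a list that holds one entry, the list of rows, each a list of 4 numbers: the shift along the tool's x, y, z in m, then the turn about the tool's y in degrees. In form: [[[tx, ty, tz, twist], ...]]. A call has 1 to 8 rows; each row is the pose to reach, as a shift and turn from the pose measured when the call began, along the tool's axes at that moment; what a row does not reach only later rows make up. A row lasts 1/10 s, in which the tool goes at most 50 mm and 8.59 degrees, less where a joint would pass 70% of its speed; a pose out of reach is approached as far as the arm can. A call with a gripper value outside its range is refused whole. "gripper" is the opening, from 0 (shut) to 1 (fully open), set as the call begins (left out, the last holds). The fingers move at their own pace and stop on an object; "grip_force" is the grip in N (left out, the last holds). Time passes only in rows, so rows that repeat a pose let the fingers close. It gives the time, the measured TCP pose, the force and the opening at its end, in the units of the state.
- sensors.observe(): the state, without advancing time (a new reading comes with each control period).
- read_camera(name): name is "side" or "top" or "wrist"; returns a dict with "frame" (384x512x3 uint8, red, green, blue), "fx", "fy", "cx", "cy" (pixels), "distortion" ([k1, k2, p1, p2, k3] as OpenCV has them; the pictures are not rectified), "extrinsics" (4x4, takes a point from world to camera coordinates). Camera axes: x right, y up, looking along -z (the intrinsics and any distortion apply to the point x, -y, -z); pixel columns grow to the right and rows downward; lengths in m; the calibration is good to about 2 mm. A picture is of the moment at which its call begins. There is no depth.
- hand_in(): hands the job in, once; it reports no verdict.
The state is a dict: "time": time; "qpos": joint angles; "qvel": joint speeds; "joint_efforts": joint torques, N m; "tool_pos": TCP position; "tool_rot": TCP orientation; "contact_force": force on the tool from outside, world axes, zero at the start; "torque": the same for the moment, N m; "opening": finger opening in m.
Only numpy, scipy, OpenCV 4.12 (cv2) and the standard library are available. Lean on these libraries where they do the work, as an engineer would, in place of code of your own. Each camera call takes 0.05 s, during which the arm holds its last target.

TASK

Lock the blue picking bin into its bay. Without squeezing the orange trigger, pull the red hold-down bar up by its black knob, letting the pawl click over the teeth until the pawl alone holds the bar clear of the bin's rim, and let go; then push the bin fully home against the yellow backstop, without ramming it. Finally squeeze the handle so that the pawl comes off the teeth, lower the bar gently until it rests on the bin, and let go, leaving the other things on the bench alone.

Things in the scene. Friction and masses are not known exactly. Their poses are not given: they have to be found in the camera images.
- stand: Fixed grey base plate, 245 x 235 x 6 mm, turned by up to 0.2 rad, with an upright aluminium post (20 x 24 mm, top 210 mm above the bench). Origin: on the post's axis, at bench height. Axes: x away from the robot along the bay, y left, z up. Offsets below written 'stand x, y' are in mm in this frame; heights are above the bench.
- bay (a point): Middle of the bay's floor (top of the plate, 6 mm high), at stand x -2.5, y -115. The bay is a strip along x between two yellow guides, 25 mm high and 113 mm apart (110 at the throat), from stand x -27 to +25; towards the robot they flare open as far as x -67. They are slippery and steer the bin straight.
- backstop: Yellow plate at the far end of the bay, 45 mm high, its face at stand x +25. Its origin and axes are those of the stand. The bin is home when its far wall is against it.
- height (a joint): Height of the red bar on the post in m, 0 to 0.085 (top stop), up positive. It slides straight up and down, mass about 0.5 kg. The pawl lets it rise (5 to 18 N pull, most just before a click) but not fall: it hangs only at 0.007 + n x 0.012 (.., 0.031, 0.043, 0.055, 0.067, 0.079) and drops to the next lower one if let go between. It rests on the home bin at 0.035, so it is clear of the rim from 0.043 up.
- bar_under (a point): Middle of the underside of the red hold-down bar over the bay, at stand x 0, y -115, height 55 mm + joint height. The bar is 24 mm wide (x), 20 mm thick, from stand y -188 to -18. At the start it is below the bin's rim and in the bin's way.
- knob (a point): Centre of the black lifting knob on the bar: upright cylinder, diameter 30, 30 mm tall, on a 12 mm stem; stand x 0, y -115, height 170 mm + joint height. The post and the squeeze handle stand 75 to 115 mm from it on its +y side, so the fingers had best close along the stand's x.
- fin (a point): Black fixed fin of the squeeze handle, on the bar: point on its outer (-y) face, mid-width, stand x -60, y -20, height 171 mm + joint height (grip height). Plate 24 mm wide (x), 6 thick, top edge 24 mm higher. Rigid sideways. Squeezed with the trigger from above, closing along stand y; grip first centred about 22 mm to the +y side, so that the fin is held firmly, then shift 5 mm towards the fin: the pawl comes off and the bar does not drop.
- trigger_face (a point): Point on the outer (+y) face of the orange trigger, a 24 x 6 mm plate opposite the fin, at grip height: 58 mm from the fin's outer face when free (leaning out 0.15 rad), 27 mm at its stop. The pawl is free of the teeth when this is under 39 mm. As the fin cannot give, evenly closing fingers stall unless centred 14 to 19 mm to the +y side of the fin's outer face.
- trigger (a joint): Angle of the orange trigger and the pawl (one piece, hinged on the bar 85 mm below the grip height), rad: 0 free, 0.36 fully squeezed, under 0.2 when let go. Return spring: 1.5 N at grip height when free, 4 N at the stop, more while the bar hangs on the pawl. Over 0.22 the pawl is off the teeth and only the grip carries the bar; 20 N holds it by friction.
- pawl (a point): Tip of the brass pawl, pressed by its spring on the ratchet teeth of the post's +y face (flat ledges above, slopes beneath, 7 mm deep, 12 mm apart). It moves with the bar and flicks out (trigger up to about 0.2 rad) at each click as the bar rises.
- bin_mid (a point): Centre (half-way up) of the blue open bin, 140 (x) x 100 (y) x 84 mm tall, 0.3 to 0.5 kg; near wall only 45 mm high, side walls full height over the far 100 mm. Starts on the plate at the bay's mouth, 70 to 90 mm short of home, slightly askew. Home: stand x -45, height 48 mm, rim 90 mm high. Push the near wall low (about 30 mm high) with shut fingers, y -115.
- bin: The same blue bin; origin at the centre of its underside, axes as the stand's when home.
- bar: The red bar with knob and handle; its origin is the stand's origin raised by joint height, axes as the stand's.
- carton: Small cardboard carton 80 x 60 x 55 mm, bystander; origin at the centre of its underside.
- jar: Small jar, 48 mm diameter, 75 mm tall, bystander; origin at the centre of its underside.
- tub: Grey open tub 110 x 80 x 50 mm, bystander; origin at the centre of its underside.
Things that resemble listed ones, but are neither listed nor needed, are in the scene too. Of the things like the bin, leave any that is turquoise; of the rest the smaller one is meant.

How it is judged:
By the outcome, as a careful person would: the job done as asked, in the order asked, and still so for the second after the job is handed in, with the robot touching nothing.
It also fails if it takes over 72 s, if anything falls off the work surface, if the arm or the gripper's body presses on something with over 40 N, if the wrist force passes 120 N, or if a joint passes its speed limit or range.

## Working session

There is one attempt and no reset: what is moved stays moved. The work goes in short steps, Python scripts to look and compute and a tool call to move; the robot and the scene stay as the last step left them, time stands still between calls to the robot, and variables do not carry over. Pictures are saved under pics/ and viewed, and the job is handed in when it is done.

Besides the shell and the picture viewer there is one more tool, called after "Call:" in YAML: its name, and indented under it one key for each argument. send_rows: Moves the arm, as the interface text tells. Its arguments: {"type":"object","properties":{"motion":{"type":"array"},"gripper":{"type":"number"},"grip_force":{"type":"number"}},"required":["motion"]}

```bash
mkdir -p pics
python3 - <<'E'
from cell import sensors, read_camera
import cv2, pickle
s=sensors.observe(); print(s)
for n in ["side","top","wrist"]:
    c=read_camera(n); pickle.dump(c,open(f"pics/{n}0.pkl","wb"))
    cv2.imwrite(f"pics/{n}0.png",c["frame"][:,:,::-1])
    print(n,c["fx"],c["fy"],c["cx"],c["cy"],c["distortion"]);print(c["extrinsics"])
E
```

```text
{'time': 0.0, 'qpos': array([ 1.08899988e+00,  3.42745250e-01,  1.52505512e+00,  2.29207997e-05,
        1.27536579e+00, -1.46031687e-01]), 'qvel': array([ 0.00087284,  0.00071594, -0.00043911,  0.00150332, -0.0007713 ,
        0.00235381]), 'joint_efforts': array([ 1.87548071e-04, -4.31235588e+01, -2.44223589e+01,  7.17162900e-02,
        5.60202822e-02, -9.17131229e-05]), 'tool_pos': array([0.1727958 , 0.49535124, 0.25101993]), 'tool_rot': array([-1.57234990e+00,  2.50649790e-04, -3.35771646e-01]), 'contact_force': array([0.48961245, 0.19411336, 1.09337542]), 'torque': array([-0.03689339, -0.00516412,  0.01779065]), 'opening': 0.09181816675496496}
side 426.7851066688419 426.7851066688419 253.67683532554415 183.96103691993446 [-0.01676497  0.          0.          0.          0.        ]
[[ 0.9548499  -0.29681075  0.0128473  -0.54223869]
 [ 0.15582248  0.53716703  0.82895774 -0.15912864]
 [-0.25294471 -0.78952832  0.55916367 -0.9749176 ]
 [ 0.          0.          0.          1.        ]]
top 444.79136721645443 444.79136721645443 255.51956436129362 194.77001429545373 [-0.16909274  0.          0.          0.          0.        ]
[[ 0.00643666 -0.99971308  0.02307224 -0.05566469]
 [ 0.99460485  0.00878928  0.10336318 -0.55528689]
 [-0.10353631  0.02228245  0.99437605 -1.08595238]
 [ 0.          0.          0.          1.        ]]
wrist 339.73161759760063 339.73161759760063 254.02615277642536 189.5391298526254 [-0.1015766  0.         0.         0.         0.       ]
[[ 3.28190801e-01  9.44611357e-01  4.28289217e-04 -5.25068287e-01]
 [-9.09941660e-01  3.16266988e-01 -2.68293435e-01  3.35595595e-02]
 [-2.53568479e-01  8.76617191e-02  9.63337142e-01 -3.89338980e-01]
 [ 0.00000000e+00  0.00000000e+00  0.00000000e+00  1.00000000e+00]]
```

View pics/top0.png

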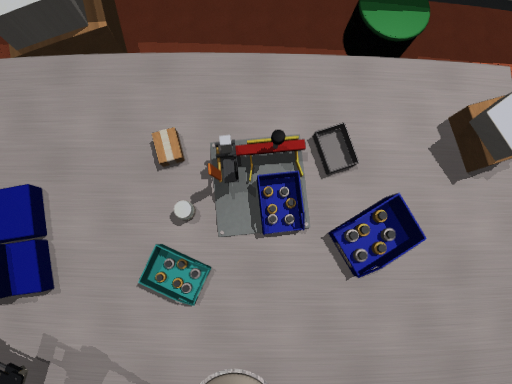

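View pics/side0.png

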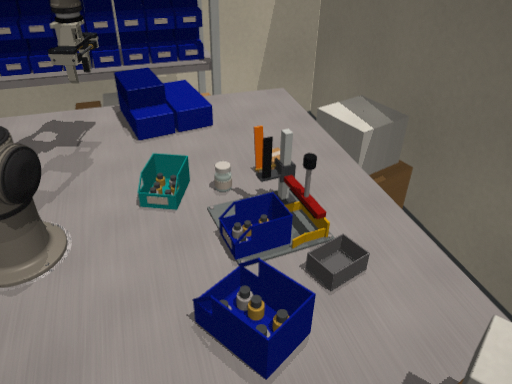

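View pics/wrist0.png

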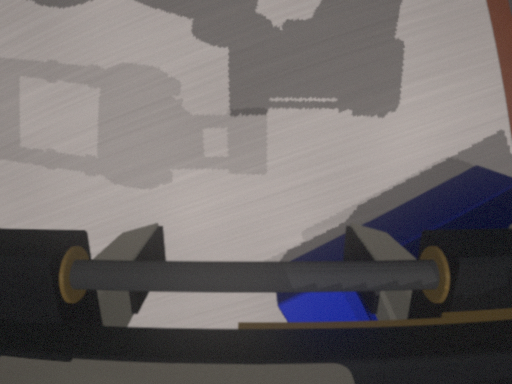

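Run:
```python
import cv2
t=cv2.imread("pics/top0.png"); s=cv2.imread("pics/side0.png")
cv2.imwrite("pics/topc.png",cv2.resize(t[120:250,195:325],None,fx=4.6,fy=4.6,interpolation=cv2.INTER_CUBIC))
cv2.imwrite("pics/sidec.png",cv2.resize(s[115:265,200:345],None,fx=4,fy=4,interpolation=cv2.INTER_CUBIC))
```

```text
(no output)
```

View pics/topc.png

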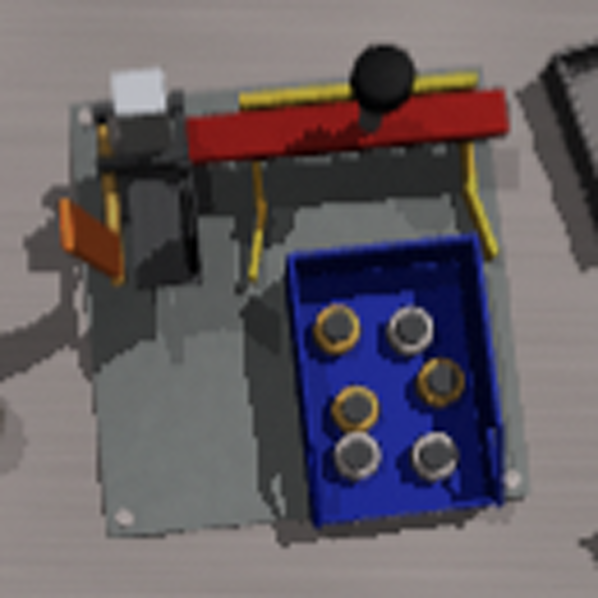

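View pics/sidec.png

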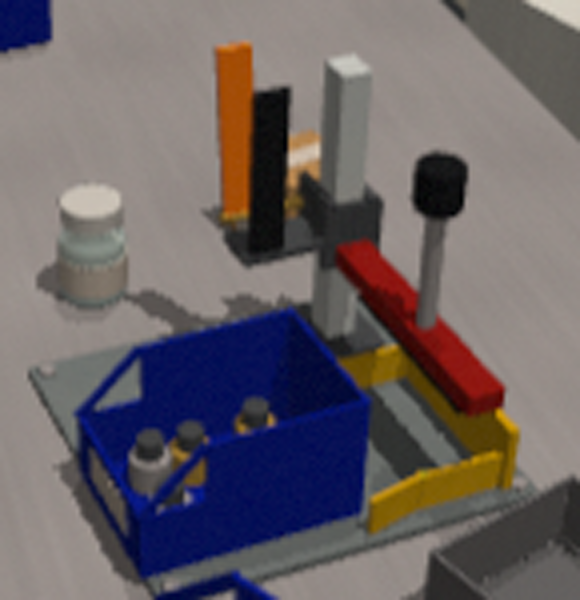

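```bash
cat > h.py <<'E'
import numpy as np, cv2
from scipy.optimize import least_squares
def proj(c,P):
    P=np.atleast_2d(np.asarray(P,float)); E=np.asarray(c["extrinsics"])
    Q=P@E[:3,:3].T+E[:3,3]; Q=Q*[1,-1,-1]
    K=np.array([[c["fx"],0,c["cx"]],[0,c["fy"],c["cy"]],[0,0,1]])
    return cv2.projectPoints(Q.reshape(-1,1,3),np.zeros(3),np.zeros(3),K,np.array(c["distortion"],float))[0].reshape(-1,2)
def s2w(p,P):
    P=np.atleast_2d(np.asarray(P,float)); c,s=np.cos(p[2]),np.sin(p[2])
    return np.c_[p[0]+c*P[:,0]-s*P[:,1],p[1]+s*P[:,0]+c*P[:,1],P[:,2]]
E
cat > fit.py <<'E'
from h import *
import pickle
T=pickle.load(open("pics/top0.pkl","rb"));S=pickle.load(open("pics/side0.pkl","rb"))
tc=lambda u,v:(u/4.6+195-.4,v/4.6+120-.4); sc=lambda u,v:(u/4+200-.4,v/4+115-.4)
obs=[("knobtop",T,tc(384,73),(0,-.115,.185),1),("posttop",T,tc(139,91),(0,0,.210),0),
("knobtop",S,sc(441,167),(0,-.115,.185),1),("posttop",S,sc(347,66),(0,0,.210),0),
("barend far top",T,tc(505,90),(.012,-.188,.075),1),
("barend far top S",S,sc(502,388),(.012,-.188,.075),1),("barend near top S",S,sc(468,404),(-.012,-.188,.075),1),
("plateL",T,tc(72,105),None,0)][:-1]
def res(p):
    r=[]
    for n,c,uv,P,m in obs:
        P=np.array(P);P[2]+=m*p[3]
        r+=list(proj(c,s2w(p,P))[0]-uv)
    return np.array(r)
f=least_squares(res,[.6,.05,0,.01]);print(f.x);print(f.fun.reshape(-1,2).round(1))
p=f.x;h=p[3]
print("knob",s2w(p,(0,-.115,.17+h)),"fin",s2w(p,(-.06,-.02,.171+h)),"cam T",-T["extrinsics"][:3,:3].T@T["extrinsics"][:3,3])
pickle.dump(p,open("stand.pkl","wb"))
# overlay
for n,c,off,k,sz in (("top",T,(195,120),4.6,130),("side",S,(200,115),4,150)):
    im=cv2.resize(c["frame"][off[1]:off[1]+sz,off[0]:off[0]+sz,::-1],None,fx=k,fy=k,interpolation=cv2.INTER_CUBIC)
    for P,col in [((0,0,.21),(0,255,0)),((0,-.115,.185+h),(0,255,0))]+[((x,y,.075+h),(255,255,0)) for x in(-.012,.012) for y in(-.188,-.018)]+[((x,-.02,.195+h),(255,0,255)) for x in(-.072,-.048)]+[((.025,y,.045),(0,255,255)) for y in(-.17,-.06)]+[((x,y,.025),(255,255,255)) for x in (-.027,.025) for y in (-.170,-.06)]:
        u=(proj(c,s2w(p,P))[0]-off+.4)*k; cv2.circle(im,tuple(int(a) for a in u),3,col,-1)
    cv2.imwrite(f"pics/ov_{n}.png",im)
E
python3 fit.py
```

```text
[0.65491849 0.01918747 0.09762936 0.01848994]
[[-0.   0.1]
 [-0.2  0. ]
 [-0.4 -0.2]
 [ 0.2  0.5]
 [-0.1 -0.1]
 [ 0.5  0.9]
 [-0.2 -0.7]]
knob [[ 0.66612804 -0.0952649   0.18848994]] fin [[ 0.5971537  -0.00656575  0.18948994]] cam T [ 0.44021382 -0.02657048  1.13852556]
```

```bash
python3 -c "
import cv2,numpy as np
a=cv2.imread('pics/ov_top.png');b=cv2.imread('pics/ov_side.png');b=cv2.resize(b,(598,598))
cv2.imwrite('pics/ov.png',cv2.resize(np.hstack([a,b]),(800,400)))"
```

```text
(no output)
```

View pics/ov_top.png

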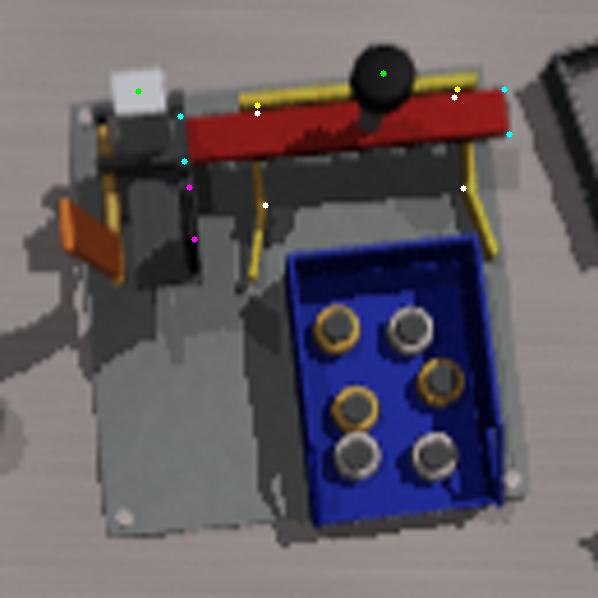

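View pics/ov_side.png

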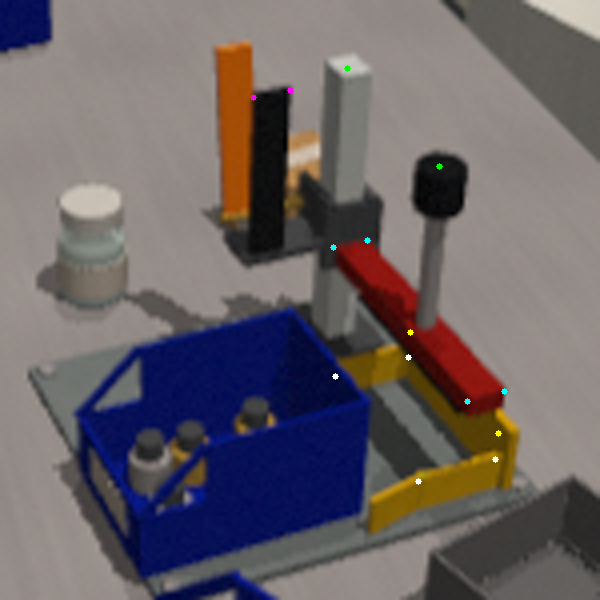

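```bash
cat >> h.py <<'E'
from scipy.spatial.transform import Rotation as Rn
import pickle
def go(tgt_stand=None,yaw_s=None,z=None,world=None):
    "shift in tool axes to TCP target; yaw_s: tool yaw rel stand"
    from cell import sensors
    s=sensors.observe(); p=pickle.load(open("stand.pkl","rb"))
    w=np.array(world) if world is not None else s2w(p,tgt_stand)[0]
    R=Rn.from_euler("xyz",s["tool_rot"]).as_matrix()
    d=R.T@(w-s["tool_pos"])
    yaw=p[2]+yaw_s; cur=s["tool_rot"][2]
    tw=-(np.degrees(yaw-cur)); tw=(tw+180)%360-180
    print("world",w.round(4),"shift",d.round(4),"twist",round(tw,2),"rot",s["tool_rot"].round(3),"t",round(s["time"],2),"F",s["contact_force"].round(1),"open",round(s["opening"],4))
E
python3 -c "
from h import *
go((0,-.115,.32),-np.pi/2)"
```

```text
world [ 0.6661 -0.0953  0.32  ] shift [ 0.6604 -0.0685 -0.3953] twist 65.17 rot [-1.572  0.    -0.336] t 0.15 F [0.4 0.3 0.6] open 0.0923
```

Call:
send_rows:
  motion:
    - [[0.02,-0.03,-0.01,4],[0.05,-0.06,-0.03,12],[0.09,-0.068,-0.055,20],[0.13,-0.068,-0.08,28],[0.17,-0.068,-0.1,36],[0.21,-0.068,-0.125,44],[0.25,-0.068,-0.15,52],[0.29,-0.068,-0.175,60]]
  gripper: 1

```text
time: 0.95
tool_pos: [0.3898, 0.233, 0.3193]
tool_rot: [-1.572, -0.001, -1.389]
contact_force: [0.0, 0.1, -0.4]
opening: 0.0918
```

```bash
python3 -c "
from h import *
go((0,-.115,.32),-np.pi/2)"
```

```text
world [ 0.6661 -0.0953  0.32  ] shift [ 0.3729 -0.0006  0.2123] twist 4.84 rot [-1.572e+00 -1.000e-03 -1.389e+00] t 0.95 F [ 0.   0.1 -0.4] open 0.0918
```

Call:
send_rows:
  motion:
    - [[0.037,0,0.021,1],[0.08,0,0.045,2],[0.122,0,0.07,3],[0.165,0,0.094,4],[0.207,0,0.118,4.8],[0.25,0,0.142,4.8],[0.29,0,0.165,4.8],[0.32,0,0.182,4.8]]

```text
time: 1.75
tool_pos: [0.6279, -0.0513, 0.3185]
tool_rot: [-1.572, -0.001, -1.474]
contact_force: [-0.0, 0.8, 0.3]
opening: 0.092
```

```bash
python3 -c "
from h import *
go((0,-.115,.26),-np.pi/2)"
```

```text
world [ 0.6661 -0.0953  0.26  ] shift [0.0474 0.0585 0.0339] twist -0.05 rot [-1.572e+00 -1.000e-03 -1.474e+00] t 1.75 F [-0.   0.8  0.3] open 0.092
```

Call:
send_rows:
  motion:
    - [[0.02,0,0.014,0],[0.04,0.01,0.028,0],[0.0474,0.025,0.0339,0],[0.0474,0.04,0.0339,0],[0.0474,0.055,0.0339,0],[0.0474,0.06,0.0339,0],[0.0474,0.06,0.0339,0]]

```text
time: 2.45
tool_pos: [0.6655, -0.0945, 0.2573]
tool_rot: [-1.575, 0.0, -1.473]
contact_force: [-0.3, 0.1, -0.0]
opening: 0.0917
```

Run:
```python
from h import *
from cell import read_camera
go((0,-.115,.1945),-np.pi/2)
c=read_camera("side")
cv2.imwrite("pics/s1.png",cv2.resize(c["frame"][60:285,180:400,::-1],None,fx=2.6,fy=2.6))
c=read_camera("wrist");cv2.imwrite("pics/w1.png",c["frame"][:,:,::-1])
```

```text
world [ 0.6661 -0.0953  0.1945] shift [0.0008 0.0628 0.0008] twist -0.02 rot [-1.575  0.    -1.473] t 2.45 F [-0.3  0.1 -0. ] open 0.0917
```

View pics/s1.png

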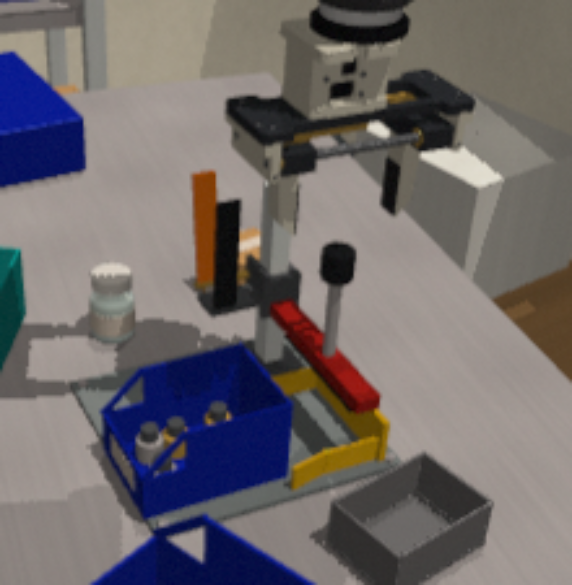

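View pics/w1.png

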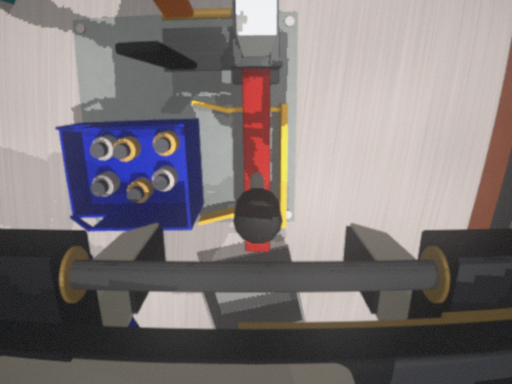

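The side view shows the gripper above the knob (337,262). In the wrist view the knob (257,212) sits centred between the pads, so I'll descend and grip.

Call:
send_rows:
  motion:
    - [[0.001,0.015,0.001,0],[0.001,0.035,0.001,0],[0.001,0.05,0.001,0],[0.001,0.06,0.001,0],[0.001,0.063,0.001,0],[0.001,0.063,0.001,0]]

```text
time: 3.15
tool_pos: [0.6674, -0.0958, 0.1965]
tool_rot: [-1.571, -0.001, -1.473]
contact_force: [-0.1, -0.1, 0.6]
opening: 0.0919
```

Call:
send_rows:
  motion:
    - [[0,0,0,0],[0,0,0,0],[0,0,0,0],[0,0,0,0],[0,0,0,0],[0,0,0,0],[0,0,0,0],[0,0,0,0]]
  gripper: 0
  grip_force: 40

```text
time: 3.95
tool_pos: [0.6674, -0.0958, 0.1965]
tool_rot: [-1.571, -0.001, -1.473]
contact_force: [-0.0, 0.5, 0.5]
opening: 0.0323
```

Call:
send_rows:
  motion:
    - [[0,0,0,0],[0,0,0,0],[0,-0.003,0,0],[0,-0.006,0,0],[0,-0.009,0,0],[0,-0.012,0,0],[0,-0.015,0,0],[0,-0.018,0,0]]

```text
time: 4.75
tool_pos: [0.6679, -0.0957, 0.211]
tool_rot: [-1.573, -0.0, -1.473]
contact_force: [8.5, -1.4, -10.5]
opening: 0.0293
```

Run:
```python
from h import *
go((0,-.115,.1965+.039),-np.pi/2)
```

```text
world [ 0.6661 -0.0953  0.2355] shift [-0.0006 -0.0245 -0.0018] twist -0.02 rot [-1.573 -0.    -1.473] t 4.75 F [  8.5  -1.4 -10.5] open 0.0293
```

Call:
send_rows:
  motion:
    - [[0,-0.004,0.001,0],[0,-0.008,0.001,0],[0,-0.012,0.001,0],[0,-0.016,0.001,0],[0,-0.02,0.001,0],[0,-0.024,0.001,0],[0,-0.026,0.001,0],[0,-0.026,0.001,0]]

```text
time: 5.55
tool_pos: [0.668, -0.0957, 0.2382]
tool_rot: [-1.575, -0.0, -1.474]
contact_force: [-5.9, -1.2, -8.7]
opening: 0.0293
```

```bash
cat > meas.py <<'E'
from h import *
from cell import read_camera,sensors
import sys
n=sys.argv[1]
c=read_camera("side");pickle.dump(c,open(f"pics/s{n}.pkl","wb"))
cv2.imwrite(f"pics/s{n}.png",cv2.resize(c["frame"][60:285,180:400,::-1],None,fx=2.6,fy=2.6,interpolation=cv2.INTER_CUBIC))
print(sensors.observe()["tool_pos"],sensors.observe()["contact_force"])
E
python3 meas.py 2
```

```text
[ 0.66799888 -0.09566979  0.23820649] [-4.76613382 -1.65423435 -8.82180371]
```

View pics/s2.png

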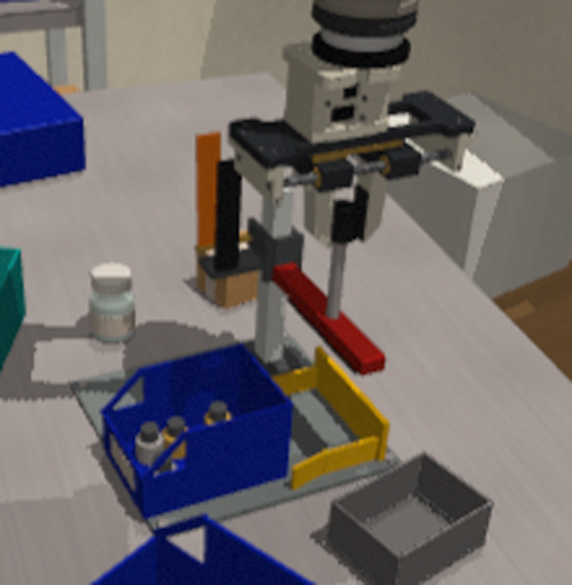

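Call:
send_rows:
  motion:
    - [[0,0.002,0,0],[0,0.004,0,0],[0,0.006,0,0],[0,0.007,0,0],[0,0.007,0,0]]

```text
time: 6.1
tool_pos: [0.668, -0.0957, 0.2326]
tool_rot: [-1.573, -0.001, -1.474]
contact_force: [-4.9, 0.3, 0.8]
opening: 0.0293
```

Call:
send_rows:
  motion:
    - [[0,0,0,0],[0,0,0,0],[0,0,0,0],[0,0,0,0],[0,0,0,0],[0,0,0,0],[0,0,0,0],[0,0,0,0]]
  gripper: 1

```text
time: 6.9
tool_pos: [0.668, -0.0957, 0.2325]
tool_rot: [-1.573, -0.001, -1.474]
contact_force: [-0.0, 0.3, -0.2]
opening: 0.0883
```

Call:
send_rows:
  motion:
    - [[0,-0.01,0,0],[0,-0.03,0,0],[0,-0.05,0,0],[0,-0.07,0,0],[0,-0.08,0,0],[0,-0.08,0,0]]

```text
time: 7.5
tool_pos: [0.6687, -0.0957, 0.3147]
tool_rot: [-1.57, -0.002, -1.474]
contact_force: [0.4, 0.6, -0.5]
opening: 0.0917
```

```bash
python3 meas.py 3; python3 -c "
from h import *
from cell import read_camera
go((-.25,-.115,.32),-np.pi)
go((-.25,-.115,.32),0)
c=read_camera('top');pickle.dump(c,open('pics/t3.pkl','wb'))
cv2.imwrite('pics/t3.png',cv2.resize(c['frame'][120:250,195:325,::-1],None,fx=4.6,fy=4.6,interpolation=cv2.INTER_CUBIC))
"
```

```text
[ 0.66831923 -0.09564825  0.31299349] [-0.3437059   0.49273501 -1.38412275]
world [ 0.4173 -0.1196  0.32  ] shift [-0.0005 -0.0067 -0.2522] twist 89.98 rot [-1.572e+00 -1.000e-03 -1.474e+00] t 7.55 F [-0.3  0.5 -1.4] open 0.0916
world [ 0.4173 -0.1196  0.32  ] shift [-0.0005 -0.0067 -0.2522] twist -90.02 rot [-1.572e+00 -1.000e-03 -1.474e+00] t 7.55 F [-0.3  0.5 -1.4] open 0.0916
```

View pics/s3.png

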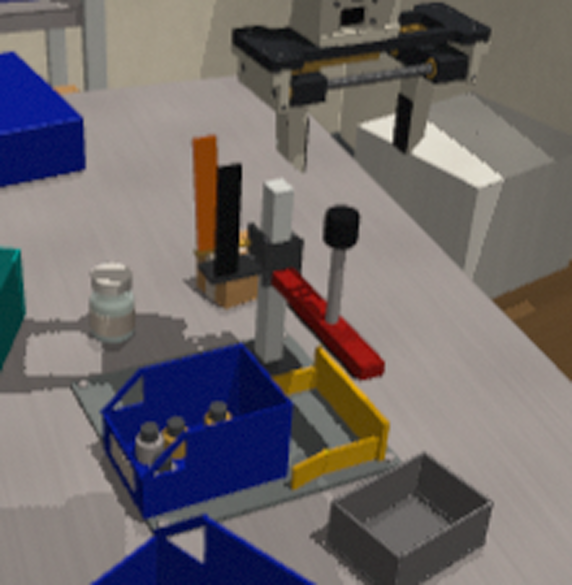

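View pics/t3.png

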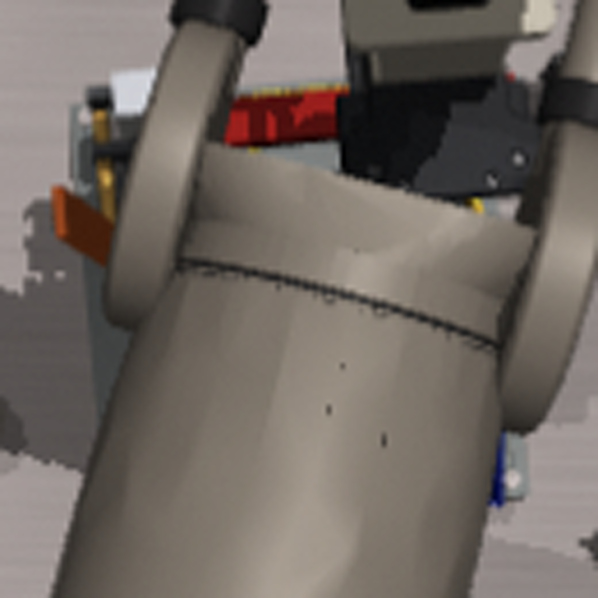

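Run:
```python
from h import *
p=pickle.load(open("stand.pkl","rb"));T=pickle.load(open("pics/top0.pkl","rb"));S=pickle.load(open("pics/side0.pkl","rb"))
uv=np.array([342,213])/2.6+[180,60]-.4
f=least_squares(lambda h:proj(S,s2w(p,(0,-.115,.185+h[0])))[0]-uv,[.05]);print("h",f.x,f.fun)
def inv(uv,z,c=T):
    g=least_squares(lambda a:proj(c,s2w(p,(a[0],a[1],z)))[0]-uv,[-.1,-.1]);return g.x
for n,u,z in (("FL",(290,256),.09),("FR",(473,238),.09),("NL",(318,523),.051),("NR",(503,500),.051)):
    print(n,inv(np.array(u)/4.6+[195,120]-.4,z).round(4))
for n,u,z in (("NR bottom",(157,572),.006),("FR bottom",(368,520),.006),("FR top",(368,407),.09),("NRtop",(140,513),.051),("FLtop",(292,312),.09)):
    print(n,inv(np.array(u)/4+[200,115]-.4,z,S).round(4))
```

```text
h [0.05559782] [-0.26744496 -0.02642372]
FL [-0.0657 -0.0679]
FR [-0.0645 -0.1637]
NL [-0.2038 -0.0713]
NR [-0.2007 -0.1707]
NR bottom [-0.1898 -0.1644]
FR bottom [-0.0592 -0.1704]
FR top [-0.0638 -0.1679]
NRtop [-0.1984 -0.1616]
FLtop [-0.0643 -0.0681]
```

Call:
send_rows:
  motion:
    - [[0,0,-0.02,4],[0,0,-0.05,12],[0,0,-0.085,20],[0,0,-0.12,28],[0,0,-0.155,36],[0,0,-0.19,44],[0,0,-0.225,52],[0,0,-0.25,60]]
  gripper: 0

```text
time: 8.4
tool_pos: [0.4167, -0.1195, 0.3116]
tool_rot: [-1.574, -0.004, -2.527]
contact_force: [0.2, 0.2, 0.8]
opening: 0.0323
```

```bash
python3 -c "
from h import *
go((-.252,-.115,.12),-np.pi)"
```

```text
world [ 0.4153 -0.1198  0.12  ] shift [5.000e-04 1.916e-01 1.000e-04] twist 29.63 rot [-1.574 -0.004 -2.527] t 8.4 F [0.2 0.2 0.8] open 0.0323
```

Call:
send_rows:
  motion:
    - [[0,0.01,0,8],[0,0.03,0,16],[0,0.06,0,24],[0,0.09,0,29.6],[0,0.12,0,29.6],[0,0.15,0,29.6],[0,0.18,0,29.6],[0,0.19,0,29.6]]

```text
time: 9.2
tool_pos: [0.4134, -0.1184, 0.1186]
tool_rot: [-1.575, -0.011, -3.043]
contact_force: [-0.0, 0.2, 0.8]
opening: 0.0006
```

```bash
python3 -c "
from h import *
from cell import read_camera
go((-.252,-.115,.048),-np.pi)
c=read_camera('wrist');cv2.imwrite('pics/w4.png',c['frame'][:,:,::-1])"; python3 meas.py 4
```

```text
world [ 0.4153 -0.1198  0.048 ] shift [-0.0026  0.0706  0.0019] twist 0.03 rot [-1.575 -0.011 -3.043] t 9.2 F [-0.   0.2  0.8] open 0.0006
[ 0.41454603 -0.118959    0.12030595] [-0.13108214  0.99094066  0.90066567]
```

View pics/w4.png

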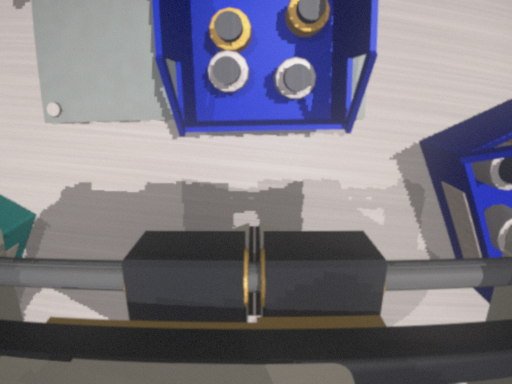

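View pics/s4.png

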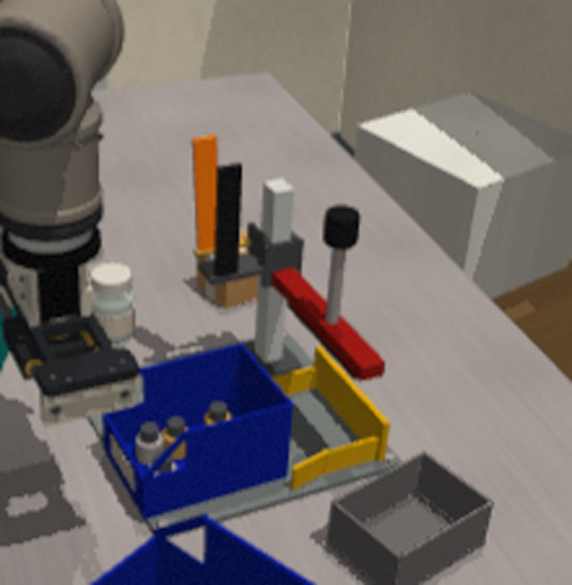

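Run:
```python
from h import *
p=pickle.load(open("stand.pkl","rb"));T=pickle.load(open("pics/top0.pkl","rb"))
def inv(uv,z,c=T):
    g=least_squares(lambda a:proj(c,s2w(p,(a[0],a[1],z)))[0]-uv,[-.1,-.1]);return g.x.round(3)
print("big",inv((331,238),.1),inv((353,274),.07),inv((403,197),.1),"teal",inv((210,276),.05),inv((197,304),.05),"jar",inv((183,209),.075))
```

```text
big [-0.23  -0.226] [-0.322 -0.276] [-0.15  -0.412] teal [-0.295  0.068] [-0.36   0.106] jar [-0.129  0.117]
```

Call:
send_rows:
  motion:
    - [[-0.004,0.01,0,0],[-0.005,0.025,0,0],[-0.005,0.04,0,0],[-0.005,0.055,0,0],[-0.005,0.066,0,0],[-0.005,0.07,0,0],[-0.005,0.07,0,0]]

```text
time: 10.0
tool_pos: [0.4192, -0.1184, 0.0504]
tool_rot: [-1.574, -0.009, -3.043]
contact_force: [0.4, -0.6, -0.0]
opening: 0.0004
```

```bash
python3 -c "
from h import *
go((-.215,-.112,.048),-np.pi)"
```

```text
world [ 0.4519 -0.1132  0.048 ] shift [-0.033   0.0021 -0.0019] twist 0.03 rot [-1.574 -0.009 -3.043] t 10.0 F [ 0.4 -0.6 -0. ] open 0.0004
```

Call:
send_rows:
  motion:
    - [[-0.01,0.002,-0.002,0],[-0.02,0.002,-0.002,0],[-0.028,0.002,-0.002,0],[-0.032,0.002,-0.002,0],[-0.036,0.002,-0.002,0],[-0.04,0.002,-0.002,0],[-0.044,0.002,-0.002,0],[-0.048,0.002,-0.002,0]]

```text
time: 10.8
tool_pos: [0.4669, -0.1117, 0.0479]
tool_rot: [-1.574, -0.009, -3.044]
contact_force: [-2.0, 0.5, -0.1]
opening: 0.0007
```

Call:
send_rows:
  motion:
    - [[-0.004,0,0,0],[-0.008,0,0,0],[-0.012,0,0,0],[-0.016,0,0,0],[-0.02,0,0,0],[-0.024,0,0,0],[-0.028,0,0,0],[-0.032,0,0,0]]

```text
time: 11.6
tool_pos: [0.4991, -0.1085, 0.0476]
tool_rot: [-1.574, -0.009, -3.044]
contact_force: [-5.0, -0.4, 3.6]
opening: 0.0003
```

```bash
python3 -c "
from h import *
go((-.1245,-.112,.048),-np.pi)"; python3 meas.py 5
```

```text
world [ 0.5419 -0.1044  0.048 ] shift [-0.0431 -0.0008  0.0001] twist 0.02 rot [-1.574 -0.009 -3.044] t 11.6 F [-5.  -0.4  3.6] open 0.0003
[ 0.49991907 -0.10857967  0.04759248] [-0.79168438 -0.70028309 -0.39727259]
```

View pics/s5.png

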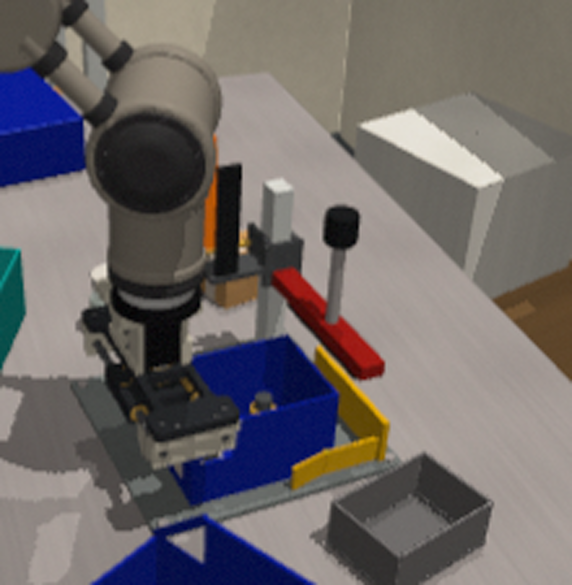

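Call:
send_rows:
  motion:
    - [[-0.003,0,0,0],[-0.007,0,0,0],[-0.011,0,0,0],[-0.015,0,0,0],[-0.019,0,0,0],[-0.023,0,0,0],[-0.026,0,0,0],[-0.029,0,0,0]]

```text
time: 12.45
tool_pos: [0.5289, -0.1057, 0.0474]
tool_rot: [-1.573, -0.008, -3.044]
contact_force: [-4.2, -0.2, 3.7]
opening: 0.0003
```

Call:
send_rows:
  motion:
    - [[-0.001,0,0,0],[-0.002,0,0,0],[-0.003,0,0,0],[-0.004,0,0,0],[-0.005,0,0,0],[-0.006,0,0,0],[-0.007,0,0,0],[-0.008,0,0,0]]

```text
time: 13.25
tool_pos: [0.5369, -0.1049, 0.0474]
tool_rot: [-1.573, -0.008, -3.044]
contact_force: [-5.5, -0.5, 3.7]
opening: 0.0005
```

```bash
python3 -c "
from h import *
go((-.1245,-.112,.048),-np.pi)"
```

```text
world [ 0.5419 -0.1044  0.048 ] shift [-0.0051 -0.0006 -0.    ] twist 0.02 rot [-1.573 -0.008 -3.044] t 13.25 F [-5.5 -0.5  3.7] open 0.0005
```

Call:
send_rows:
  motion:
    - [[-0.001,0,0,0],[-0.0015,0,0,0],[-0.002,0,0,0],[-0.0025,0,0,0],[-0.003,0,0,0],[-0.0035,0,0,0],[-0.004,0,0,0]]

```text
time: 13.95
tool_pos: [0.5409, -0.1045, 0.0474]
tool_rot: [-1.573, -0.008, -3.044]
contact_force: [-5.6, -1.2, 3.8]
opening: 0.0
```

Call:
send_rows:
  motion:
    - [[-0.0005,0,0,0],[-0.001,0,0,0],[-0.0015,0,0,0],[-0.002,0,0,0]]

```text
time: 14.35
tool_pos: [0.5418, -0.1044, 0.0474]
tool_rot: [-1.574, -0.011, -3.043]
contact_force: [-10.6, -2.1, 9.2]
opening: 0.0003
```

Call:
send_rows:
  motion:
    - [[-0.0005,0,0,0],[-0.001,0,0,0],[-0.001,0,0,0]]

```text
time: 14.65
tool_pos: [0.5418, -0.1044, 0.0474]
tool_rot: [-1.574, -0.013, -3.043]
contact_force: [-9.7, -1.2, 7.2]
opening: 0.0003
```

Call:
send_rows:
  motion:
    - [[0,0,0,0],[0.01,0,0,0],[0.03,0,0,0],[0.06,0,0,0],[0.09,0,0,0],[0.1,0,0,0],[0.1,0,0,0]]

```text
time: 15.35
tool_pos: [0.4418, -0.1144, 0.0489]
tool_rot: [-1.574, -0.012, -3.044]
contact_force: [1.0, -0.3, -0.6]
opening: 0.0003
```

```bash
python3 meas.py 6; python3 -c "
from h import *
go((-.225,-.112,.33),-np.pi)"
```

```text
[ 0.4431844  -0.11466069  0.04904578] [-0.23217799 -0.90561998 -0.22061013]
world [ 0.4419 -0.1142  0.33  ] shift [ 0.0043 -0.2809 -0.0012] twist -0.0 rot [-1.573 -0.011 -3.044] t 15.4 F [-0.2 -0.9 -0.2] open 0.0007
```

View pics/s6.png

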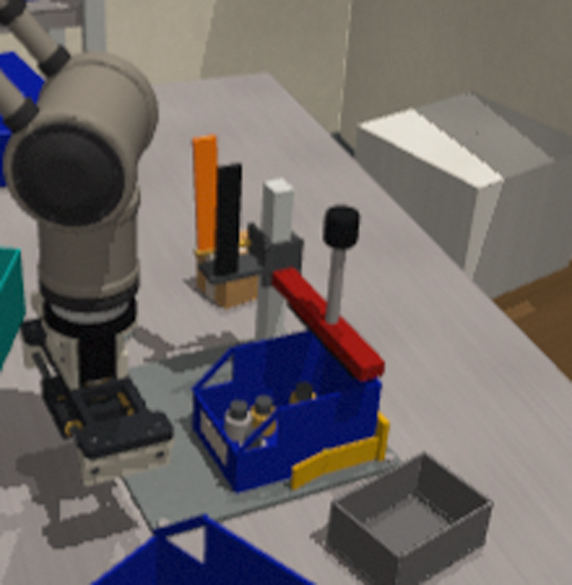

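Call:
send_rows:
  motion:
    - [[0,-0.02,0,0],[0,-0.05,0,0],[0,-0.09,0,0],[0,-0.13,0,0],[0,-0.17,0,0],[0,-0.21,0,0],[0,-0.25,0,0],[0,-0.28,0,0]]
  gripper: 1

```text
time: 16.2
tool_pos: [0.4481, -0.1151, 0.3324]
tool_rot: [-1.571, -0.006, -3.043]
contact_force: [-0.6, 0.1, -0.2]
opening: 0.0596
```

Run:
```python
from h import *
from cell import read_camera
p=pickle.load(open("stand.pkl","rb"))
go((-.06,.006,.335),-np.pi)
S=pickle.load(open("pics/s6.pkl","rb"))
uv=np.array([205,138])/2.6+[180,60]-.4
f=least_squares(lambda a:proj(S,s2w(p,(-.06,a[0],a[1])))[0]-uv,[.04,.27]);print("trig top y,z",f.x)
print("bin FR top in s6",(proj(S,s2w(p,(.025,-.165,.09)))[0]-[180,60])*2.6)
c=read_camera("top");pickle.dump(c,open("pics/t7.pkl","wb"))
im=cv2.resize(c['frame'][110:250,195:335,::-1],None,fx=4.2,fy=4.2,interpolation=cv2.INTER_CUBIC)
for P in [(x,y,.09) for x in (-.075,.025) for y in(-.165,-.065)]+[(-.115,y,.051) for y in(-.165,-.065)]:
    cv2.circle(im,tuple(int(a) for a in (proj(c,s2w(p,P))[0]-[195,110]+.4)*4.2),3,(0,255,0),-1)
cv2.imwrite('pics/t7.png',im)
```

```text
world [0.5946 0.0193 0.335 ] shift [-0.159  -0.0036 -0.1194] twist 0.03 rot [-1.571 -0.006 -3.043] t 16.2 F [-0.6  0.1 -0.2] open 0.0596
trig top y,z [0.0360126  0.25468745]
bin FR top in s6 [377.5612727  381.43508703]
```

View pics/t7.png

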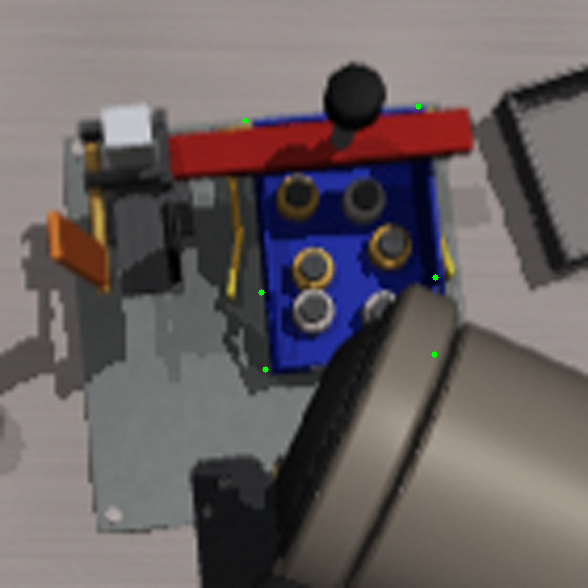

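Call:
send_rows:
  motion:
    - [[-0.015,0,-0.01,0],[-0.04,0,-0.03,0],[-0.07,0,-0.05,0],[-0.1,0,-0.075,0],[-0.13,0,-0.097,0],[-0.15,0,-0.113,0],[-0.159,0,-0.1194,0],[-0.159,0,-0.1194,0]]

```text
time: 17.05
tool_pos: [0.5971, 0.0197, 0.3355]
tool_rot: [-1.567, 0.0, -3.041]
contact_force: [0.0, -0.3, 0.6]
opening: 0.0915
```

```bash
python3 - <<'E'
from h import *
from cell import read_camera
go((-.06,.006,.30),-np.pi)
c=read_camera('wrist');cv2.imwrite('pics/w8.png',c['frame'][:,:,::-1])
E
python3 meas.py 8
```

```text
world [0.5946 0.0193 0.3   ] shift [0.0025 0.0355 0.    ] twist 0.15 rot [-1.567  0.    -3.041] t 17.05 F [ 0.  -0.3  0.6] open 0.0915
[0.59585392 0.01824133 0.33613303] [-0.17587427 -0.30812358 -0.15294816]
```

View pics/w8.png

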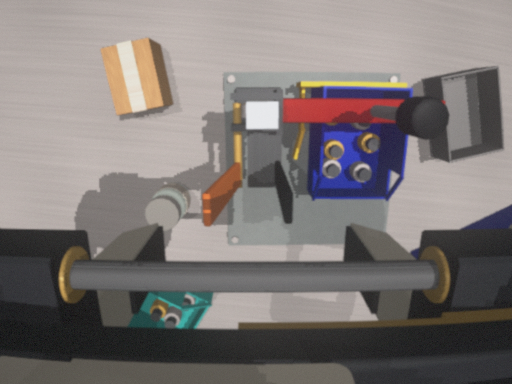

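View pics/s8.png

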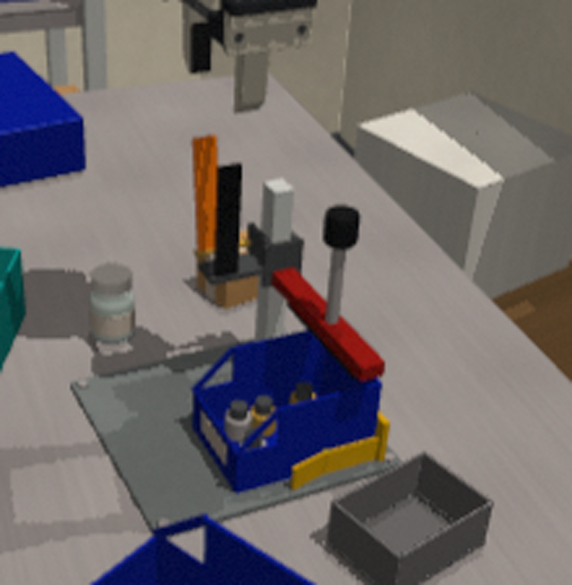

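Run:
```python
from h import *
from cell import read_camera
p=pickle.load(open("stand.pkl","rb"))
go((-.06,.006,.232),-np.pi)
c=read_camera('wrist')
print(proj(c,s2w(p,[(-.072,-.02,.25),(-.048,-.02,.25),(-.072,.038,.226),(0,0,.21),(0,-.115,.24)])).round(0))
im=cv2.resize(c['frame'][150:270,150:350,::-1],None,fx=4,fy=4,interpolation=cv2.INTER_CUBIC);cv2.imwrite('pics/w9.png',im)
```

```text
world [0.5946 0.0193 0.232 ] shift [ 0.0011  0.1041 -0.0016] twist 0.03 rot [-1.567  0.    -3.043] t 17.15 F [-0.2 -0.3 -0.2] open 0.092
[[290. 223.]
 [291. 189.]
 [210. 211.]
 [261. 113.]
 [429. 118.]]
```

View pics/w9.png

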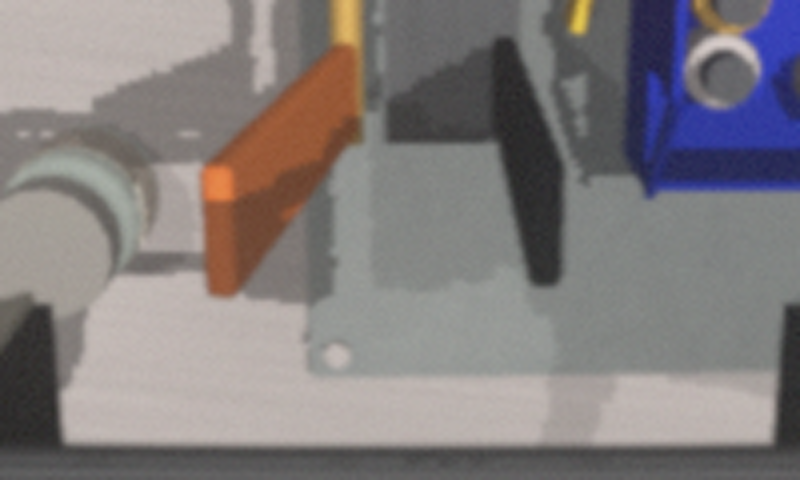

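Call:
send_rows:
  motion:
    - [[0.001,0.015,-0.002,0],[0.001,0.035,-0.002,0],[0.001,0.055,-0.002,0],[0.001,0.075,-0.002,0],[0.001,0.09,-0.002,0],[0.001,0.1,-0.002,0],[0.001,0.104,-0.002,0],[0.001,0.104,-0.002,0]]

```text
time: 18.0
tool_pos: [0.5944, 0.0189, 0.2326]
tool_rot: [-1.567, 0.0, -3.045]
contact_force: [0.3, 1.3, -0.0]
opening: 0.092
```

```bash
python3 - <<'E'
from h import *
go((-.06,.002,.232),-np.pi)
E
python3 meas.py 10
```

```text
world [0.595  0.0153 0.232 ] shift [-0.0003  0.0006  0.0037] twist -0.04 rot [-1.567  0.    -3.045] t 18.0 F [ 0.3  1.3 -0. ] open 0.092
[0.59465765 0.01905507 0.23307453] [-0.31554551  0.3846995   0.41334942]
```

View pics/s10.png

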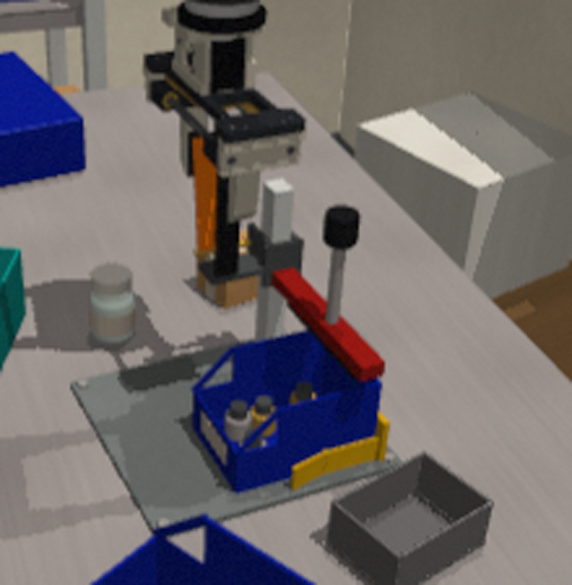

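Call:
send_rows:
  motion:
    - [[0,0.0005,0.002,0],[0,0.0005,0.0037,0],[0,0.0005,0.0037,0],[0,0.0005,0.0037,0],[0,0.0005,0.0037,0],[0,0.0005,0.0037,0],[0,0.0005,0.0037,0],[0,0.0005,0.0037,0]]
  gripper: 0
  grip_force: 30

```text
time: 18.85
tool_pos: [0.5957, 0.0094, 0.232]
tool_rot: [-1.555, 0.001, -3.046]
contact_force: [4.3, -33.4, -6.1]
opening: 0.0324
```

Call:
send_rows:
  motion:
    - [[0,0,0,0],[0,0,0,0],[0,0,0,0],[0,0,0,0]]

```text
time: 19.25
tool_pos: [0.5958, 0.0077, 0.2311]
tool_rot: [-1.553, -0.0, -3.047]
contact_force: [3.2, -7.8, -5.9]
opening: 0.0293
```

Run:
```python
from h import *
go((-.06,-.003,.232),-np.pi)
```

```text
world [0.5955 0.0104 0.232 ] shift [ 0.0001 -0.001  -0.0027] twist -0.16 rot [-1.553 -0.    -3.047] t 19.25 F [ 3.2 -7.8 -5.9] open 0.0293
```

```bash
python3 meas.py 11
```

```text
[0.59585667 0.00763022 0.23105315] [ 4.14752477 -9.5084765  -6.13407293]
```

View pics/s11.png

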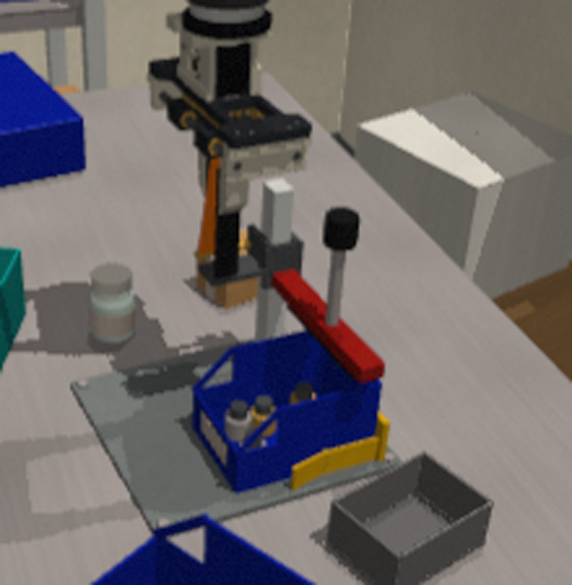

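Call:
send_rows:
  motion:
    - [[0,0.001,0,0],[0,0.003,0,0],[0,0.005,0,0],[0,0.007,0,0],[0,0.009,0,0],[0,0.011,-0.0002,0],[0,0.0125,-0.0002,0],[0,0.0135,-0.0002,0]]

```text
time: 20.1
tool_pos: [0.5958, 0.0075, 0.2174]
tool_rot: [-1.553, -0.0, -3.047]
contact_force: [1.8, -3.7, -4.6]
opening: 0.0296
```

```bash
python3 meas.py 12; python3 -c "
from h import *
go((-.06,-.0055,.212),-np.pi)"
```

```text
[0.59583968 0.00754906 0.21726364] [ 3.21315329 -2.43873128 -5.01794841]
world [0.5957 0.0079 0.212 ] shift [ 0.0001  0.0053 -0.0004] twist -0.16 rot [-1.553 -0.    -3.047] t 20.15 F [ 3.2 -2.4 -5. ] open 0.0295
```

View pics/s12.png

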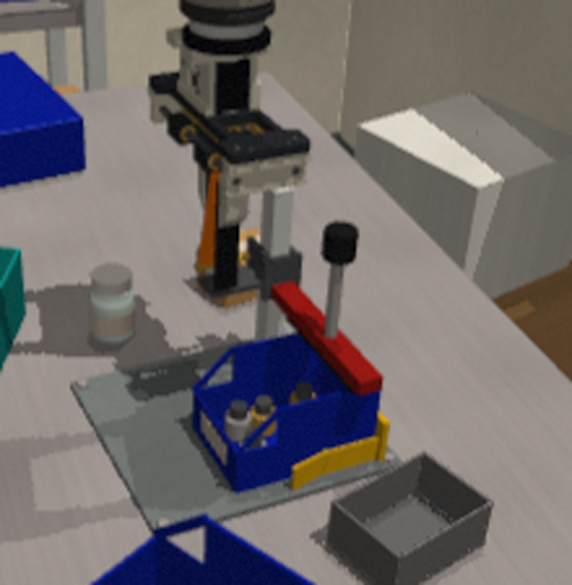

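Call:
send_rows:
  motion:
    - [[0,0.0007,0,0],[0,0.0014,0,0],[0,0.0021,0,0],[0,0.0028,0,0],[0,0.0035,0,0],[0,0.0042,0,0],[0,0.0046,0,0]]

```text
time: 20.85
tool_pos: [0.5959, 0.0075, 0.213]
tool_rot: [-1.553, 0.0, -3.047]
contact_force: [1.0, -1.3, -0.2]
opening: 0.0298
```

Call:
send_rows:
  motion:
    - [[0,0.0005,0,0],[0,0.001,0,0],[0,0.0015,0,0]]

```text
time: 21.15
tool_pos: [0.5959, 0.0075, 0.2129]
tool_rot: [-1.553, 0.001, -3.047]
contact_force: [-2.5, -2.5, 9.6]
opening: 0.0292
```

Call:
send_rows:
  motion:
    - [[0,0,0,0],[0,0,0,0]]

```text
time: 21.35
tool_pos: [0.5959, 0.0075, 0.213]
tool_rot: [-1.553, 0.001, -3.047]
contact_force: [1.1, -2.1, 0.6]
opening: 0.0293
```

Call:
send_rows:
  motion:
    - [[0,0,0,0],[0,0,0,0],[0,0,0,0],[0,0,-0.002,0],[0,0,-0.005,0],[0,0,-0.008,0],[0,0,-0.01,0],[0,0,-0.01,0]]
  gripper: 1

```text
time: 22.15
tool_pos: [0.5949, 0.0175, 0.2126]
tool_rot: [-1.552, 0.001, -3.046]
contact_force: [-1.0, -0.0, -0.2]
opening: 0.0886
```

```bash
python3 meas.py 13; python3 -c "
from h import *
go((-.06,.008,.212),-np.pi)"
```

```text
[0.59494725 0.01736211 0.21266925] [ 0.09469563 -0.53012636 -1.10832017]
world [0.5944 0.0213 0.212 ] shift [ 0.0001  0.0006 -0.004 ] twist -0.15 rot [-1.552e+00  1.000e-03 -3.047e+00] t 22.2 F [ 0.1 -0.5 -1.1] open 0.0907
```

View pics/s13.png

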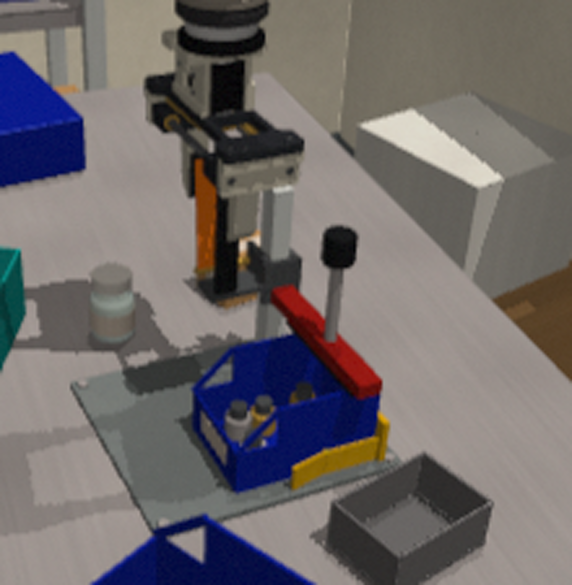

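Call:
send_rows:
  motion:
    - [[0,-0.01,-0.003,0],[0,-0.03,-0.003,0],[0,-0.055,-0.003,0],[0,-0.08,-0.003,0],[0,-0.105,-0.003,0],[0,-0.125,-0.003,0],[0,-0.13,-0.003,0],[0,-0.13,-0.003,0]]

```text
time: 23.0
tool_pos: [0.5944, 0.0227, 0.3434]
tool_rot: [-1.552, 0.003, -3.046]
contact_force: [-0.3, 0.6, -0.8]
opening: 0.0921
```

Call:
send_rows:
  motion:
    - [[0.02,0,0,0],[0.05,0,0,0],[0.09,0,0,0],[0.13,0,0,0],[0.16,0,0,0],[0.18,0,0,0],[0.18,0,0,0]]

```text
time: 23.7
tool_pos: [0.4129, 0.0057, 0.3423]
tool_rot: [-1.552, 0.001, -3.047]
contact_force: [-0.2, -0.3, 0.2]
opening: 0.0919
```

```bash
python3 meas.py 14
python3 - <<'E'
from h import *
from cell import read_camera
p=pickle.load(open("stand.pkl","rb"))
S=pickle.load(open("pics/s14.pkl","rb"))
for h in (.031,.035,.043):
    print(h,((proj(S,s2w(p,[(0,-.115,.185+h),(.012,-.188,.075+h)]))-[180,60]+.4)*2.6).round(1).tolist())
c=read_camera("top")
im=cv2.resize(c['frame'][110:250,195:335,::-1],None,fx=4.2,fy=4.2,interpolation=cv2.INTER_CUBIC)
cv2.imwrite('pics/t14.png',im);cv2.imwrite('pics/t14f.png',c['frame'][:,:,::-1])
E
```

```text
[0.41446892 0.00565781 0.34242395] [ 0.6003537   0.11001544 -0.64074723]
0.031 [[338.8, 238.4], [381.3, 386.0]]
0.035 [[339.2, 234.3], [381.8, 382.3]]
0.043 [[340.0, 226.1], [382.8, 374.8]]
```

View pics/s14.png

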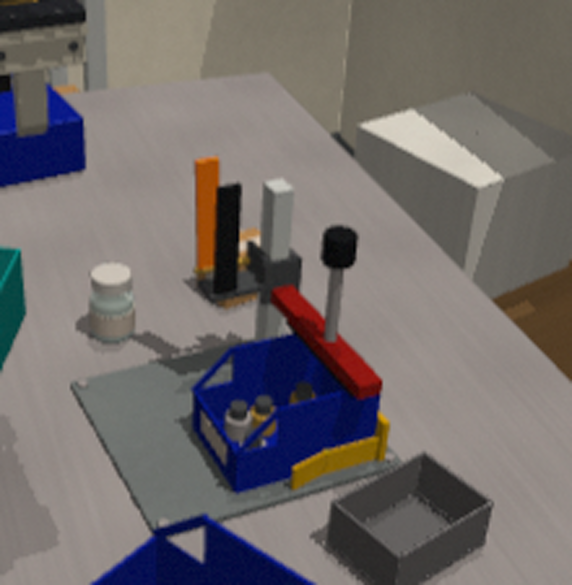

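View pics/t14f.png

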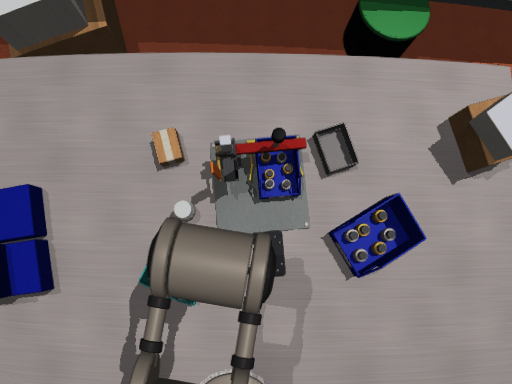

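```bash
python3 -c "
from cell import hand_in
print(hand_in())"
```

```text
the job is handed in; nothing more can be done
None
```

The job is done and handed in at about 24 s on the robot's clock, against the 72 s limit; no verdict is reported.

- **Bar raised:** I lifted the bar by the knob without touching the trigger and let go. The side camera put it hanging on the pawl at 0.0556 m, so at the 0.055 tooth.
- **Bin pushed home:** I pushed the bin in slowly with shut fingers. At the end the force rose from about 6 N to 11 N and the tool stopped at stand x -124.5 mm. That is where the home near wall plus half a finger width should be, and the pictures then showed the bin within about 1–2 mm of its home outline.
- **Bar lowered:** I squeezed the handle and lowered the bar until the bin took its weight, then opened the fingers and backed off.
- **Final checks:** With the robot clear, the knob in the side picture matches a bar height of about 0.035 m. The trigger is back out, and the jar, carton, tub and other bins I could see look unmoved. The arm hid most of the turquoise bin in the last top picture.

Three readings were less clean:
- **Squeeze:** The grip pulled the arm towards the fin by itself, with a brief 33 N sideways, so my separate 5 mm shift was not needed. The bar sank about 1 mm then but did not drop.
- **Lowering:** The last step down pressed the bar on the bin with about 10 N for a moment, and I relieved that before letting go.
- **Bin:** I did not measure its position again after lowering the bar. The last pictures show no visible change.

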